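# Start the edge burnisher at high speed

## Robot

A 6-joint arm with a two-finger parallel gripper is mounted at the origin on the work surface. World frame = base frame: x ahead of the robot, y to its left, z up, the work surface at z = 0. Lengths are in mm, angles in degrees, forces in N, time in s.
With the tool pointing down it reaches from about 300 to 875 mm from the base axis. Payload 6.4 kg.
Tool frame: the origin (TCP) lies on the centre line of the jaws, within the pads' length; the fingertips stand 25 mm ahead of it and the grasp point (between the pads) lies 6 mm ahead of it; x points along the fingers, y is the direction in which the jaws open and shut, and the axes are right-handed (so a half turn about x gives the same grasp; the last joint's range is limited). The gripper opens to 85 mm and grips with 20 to 120 N. Pads are 22 mm wide; open, the fingers measure 114 mm over their backs; the gripper's body (76 mm by 85 mm) begins 54 mm behind the grasp point. The pads swing forward as they close: fully open they stand 13 mm farther back than shut.
Start: joints at [65.014, 10.359, 92.074, -0, 77.567, -11.82], TCP at [130.962, 559.902, 256.288] pointing down, gripper open.
Joint ranges: [-171.53, 171.53], [-51.25, 118.39], [17.06, 147.69], [-65.23, 245.23], [0, 150.52], [-178.68, 178.68]. Speed limits (degrees/s): [147.25, 147.25, 172.46, 180, 180, 180].

## Interface

Orientations are given as a 3x3 rotation matrix whose columns are the frame's x, y, z axes.
In Python, from rig import read_state, read_camera, get_calibration, hand_in gives the robot as it stands.
- The arm moves only by the tool apply_moves, never from a script. Its argument "commands" is a list that holds one entry, the list of rows, each a list of 7 numbers: the shift along the world's x, y, z in cm, then the turn, a rotation vector about the world's x, y, z in rad, then the finger opening in cm, from 0 to 8.54. In form: [[[dx, dy, dz, ax, ay, az, claw], ...]]. A call has 1 to 5 rows; each row shifts and turns the commanded pose from where the row before left it; what a row does not reach is not made up. A row lasts 1/10 s, in which the tool goes at most 50 mm and 8.59 degrees, less where a joint would pass 70% of its speed; a pose out of reach is approached as far as the arm can. A call is refused whole if a number of a shift passes 5 or a number of a turn 0.15, either way. A call with a gripper value outside its range is refused whole. The fingers move at their own pace and stop on an object; "squeeze" is the grip in N (left out, the last holds). Time passes only in rows, so rows that do not move let the fingers close. It gives the time, the measured TCP pose, the force and the opening at its end, in the units of the state.
- read_state(): the state, without advancing time (a new reading comes with each control period).
- read_camera(name): name is "side" or "top" or "wrist"; returns the picture (384x512x3 uint8, red, green, blue); there is no depth.
- get_calibration(name): a dict with "fov_y" (degrees; the focal length in pixels is half the picture's height over the tangent of half this angle, whatever the lens; pixels are square), "cx", "cy" (the principal point, pixels), "k1" (the pictures are not rectified: a ray, as slopes to the right and down, at radius r is drawn at 1 + k1 r^2 times it, then the intrinsics apply), "world_from_camera" (4x4, takes a point from camera to world coordinates). Camera axes: x right, y down, z forward; pixel columns grow to the right and rows downward; lengths in mm; the calibration is good to about 2 mm. A picture is of the moment at which its call begins: read the wrist's pose just before it. get_calibration takes no time and is no camera call; for the wrist camera it gives the pose at the moment of the call.
- hand_in(): hands the job in, once; it reports no verdict.
The state is a dict: "time_s": time; "q": joint angles; "qd": joint speeds; "joint_efforts": joint torques, N m; "tcp_pos": TCP position; "tool_rot": TCP orientation; "wrist_force": force on the tool from outside, world axes, zero at the start; "torque": the same for the moment, N m; "finger_gap": finger opening in mm.
Only numpy, scipy, OpenCV 4.12 (cv2) and the standard library are available. Lean on these libraries where they do the work, as an engineer would, in place of code of your own. Each camera call takes 0.05 s, during which the arm holds its last target.

## Task

Start the leather edge burnisher at its high speed: push the speed lever on its console along the slot, past the first notch and fully home at its second stop (the end nearest the wooden wheel), and then press the small flat start button on the switch box right down and let it come up again. Leave the large domed stop button unpressed, and leave the tin, the brush and the mallet where they are.

Things in the scene. Friction and masses are not known exactly. Their poses are not given: they have to be found in the camera images.
- burnisher: Bench edge burnisher, fixed to the bench: a grey console box in front (90 mm in x, 200 mm in y, flat top at 60 mm), behind it a lying grey motor drum (its axis 135 mm behind in +x, top at 111 mm) with a grooved dark wooden wheel on its +y end. Origin: under the centre of the console, at bench height. x points from console to motor, y along the lever's slot towards the wheel end, z up. It stands anywhere within some 10 cm and is turned up to 0.35 rad about z.
- lever (a joint): Travel of the speed lever in m along the burnisher's +y: about 0 to 0.0025 = off (starts here), 0.027 to 0.033 = first notch (slow), 0.0575 to 0.060 = second stop (fast; hard end at 0.060). A sprung catch holds it in each seat: about 7 N pushes it out, and once past the ridge (at about 0.0145 and 0.0455) it snaps forward into the next seat, ahead of the finger, and stays there.
- lever_knob (a point): Centre of the lever's black block-shaped knob, which is 30 mm in the burnisher's x, 14 mm in y and 28 mm high; it sits on a thin steel stem in the middle of the console (x = 0 of the burnisher) at y = -0.030 + travel. Its centre is 92 mm above the bench, underside 78 mm, top 106 mm. The console top is free for 60 mm on its -y side at the off position.
- switchbox: Grey switch box fixed to the bench, 90 mm in x, 140 mm in y, 60 mm high; origin under its centre at bench height, z up. It stands to the left or to the right of the burnisher, turned up to 0.8 rad. Start button at its y = +36 mm, stop button at y = -36 mm.
- start_top (a point): Centre of the top face of the start button: small flat black disc, 28 mm across, in a flat steel collar; the top stands 71 mm above the bench (7 mm above the collar), and is pressed straight down.
- start (a joint): How far the start button is pressed, m: 0 = up, 0.006 = fully down. Springs back; about 4 N holds it fully down.
- stop_top (a point): Top of the stop button: large black dome on a neck, 42 mm across, top 89 mm above the bench, 72 mm from the start button's centre. Not to be pressed.
- stop (a joint): How far the stop button is pressed, m: 0 = up, 0.006 = fully down; springs back, equally light.
- tin: Loose pale aluminium tin of dressing with a lid, 68 mm across, 62 mm high, on the other side of the burnisher from the switch box. Origin under its centre. Leave it alone.
- brush: Loose wooden brush, bristles down, 50 x 130 x 40 mm, at the left of the bench, beyond the switch box or tin. Origin under its centre. Leave it alone.
- mallet: Loose wooden mallet lying at the right of the bench; head 60 x 100 x 60 mm, handle 22 mm thick reaching about 200 mm along its -x, which points away from the robot. Origin under the head's centre. Leave it alone.
Things that resemble listed ones, but are neither listed nor needed, are in the scene too. Of the things shaped like the switchbox, the grey one is meant.

How it is judged (in metres and radians):
On the way, in this order (a step that is already met when the one before it is completed fails the run):
1. the speed lever is home at its second stop (value of joint lever above 0.056 m), for 0.2 s.
2. the start button is pressed down (value of joint start above 0.0045 m), for 0.05 s.
At the end, for the whole second after the job is handed in: The lever rests within 4 mm of its second stop (60 mm), the start button has been pressed at least 4.5 mm after that and is up again, the stop button is up, and tin, brush and mallet are at rest upright as they were, within 20 mm of where they stood (value of joint lever above 0.056 m and value of joint each of start, stop below 0.0015 m and distance of each of tin, brush, mallet from where it was at the start of the episode below 0.02 m and linear speed of each of tin, brush, mallet below 0.02 m/s and angle between tin's own z axis and vertical below 0.2 rad and angle between each of brush, mallet's own z axis and vertical below 0.3 rad); the robot touches nothing.
It fails at once if the start button is pressed before the lever is at its second stop (value of joint start above 0.003 m and value of joint lever below 0.054 m).
It fails at once if the stop button is pressed (value of joint stop above 0.003 m).
It fails at once if the tin, brush or mallet is shifted or lifted by more than 20 mm (distance of any of tin, brush, mallet from where it was at the start of the episode above 0.02 m).
It also fails if it takes over 48 s, if anything falls off the work surface, if the arm or the gripper's body presses on something with over 40 N, if the wrist force passes 120 N, or if a joint passes its speed limit or range.

## Working session

There is one attempt and no reset: what is moved stays moved. The work goes in short steps, Python scripts to look and compute and a tool call to move; the robot and the scene stay as the last step left them, time stands still between calls to the robot, and variables do not carry over. Pictures are saved under pics/ and viewed, and the job is handed in when it is done.

Besides the shell and the picture viewer there is one more tool, called after "Call:" as a command line: name --argument value ..., lists and objects as JSON in quotes. apply_moves: Moves the arm, as the interface text tells. Its arguments: {"type":"object","properties":{"commands":{"type":"array","items":{"type":"array","items":{"type":"array","items":{"type":"number"}}}},"squeeze":{"type":"number"}},"required":["commands"]}

```bash
ls; mkdir -p pics; python3 - <<'E'
from rig import *
import cv2,json
s=read_state();print(s['time_s'],s['tcp_pos'],s['tool_rot'],s['finger_gap'])
for n in ['top','side','wrist']:
    c=get_calibration(n);print(n,c)
    cv2.imwrite(f'pics/{n}0.png',read_camera(n)[:,:,::-1])
E
```

```text
pics
0.0 [130.72518662 559.4115427  255.36950028] [[-8.08052257e-04  2.27812432e-01  9.73704700e-01]
 [-1.61615877e-03  9.73703449e-01 -2.27813480e-01]
 [-9.99998368e-01 -1.75774659e-03 -4.18622210e-04]] 85.2960223876579
top {'fov_y': 53.84104656710178, 'cx': 247.31235625017018, 'cy': 187.21274319929344, 'k1': -0.10054116213279048, 'world_from_camera': array([[ 2.11556318e-02, -9.89965494e-01,  1.39716712e-01,
         3.60394918e+02],
       [-9.99770686e-01, -2.14118091e-02, -3.30465971e-04,
        -1.93600159e+01],
       [ 3.31873748e-03, -1.39677682e-01, -9.90191462e-01,
         1.29477392e+03],
       [ 0.00000000e+00,  0.00000000e+00,  0.00000000e+00,
         1.00000000e+00]])}
side {'fov_y': 53.345283456749044, 'cx': 254.99214771028755, 'cy': 193.10561167775325, 'k1': 0.02572292497589233, 'world_from_camera': array([[ 8.64359345e-01, -2.82494630e-01,  4.16028493e-01,
         4.98902477e+01],
       [-5.02711304e-01, -4.64319066e-01,  7.29170178e-01,
        -8.18128525e+02],
       [-1.28166981e-02, -8.39407284e-01, -5.43351768e-01,
         6.74786750e+02],
       [ 0.00000000e+00,  0.00000000e+00,  0.00000000e+00,
         1.00000000e+00]])}
wrist {'fov_y': 69.14704472225095, 'cx': 254.34636403287493, 'cy': 193.32176010345404, 'k1': -0.05436683682565441, 'world_from_camera': array([[ 2.28876163e-01,  9.34774129e-01,  2.71685536e-01,
         6.18850181e+01],
       [ 9.73454753e-01, -2.19424914e-01, -6.51041505e-02,
         5.74691338e+02],
       [-1.24310021e-03,  2.79374365e-01, -9.60181451e-01,
         3.73849384e+02],
       [ 0.00000000e+00,  0.00000000e+00,  0.00000000e+00,
         1.00000000e+00]])}
```

View pics/top0.png

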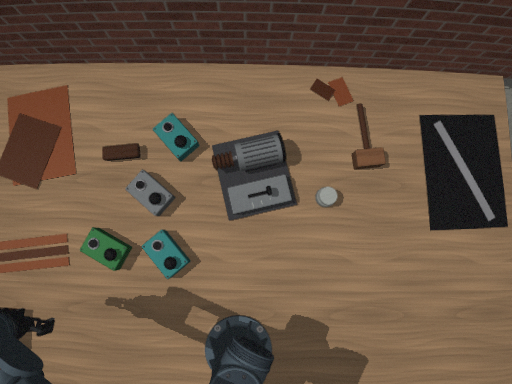

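View pics/side0.png

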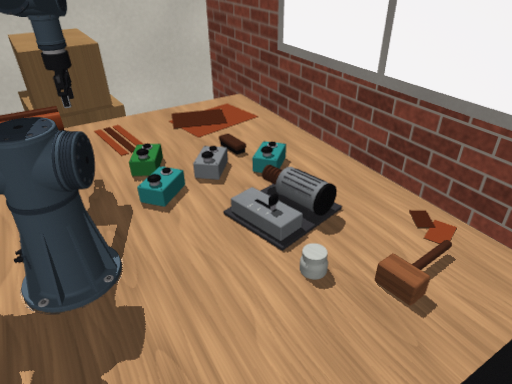

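View pics/wrist0.png

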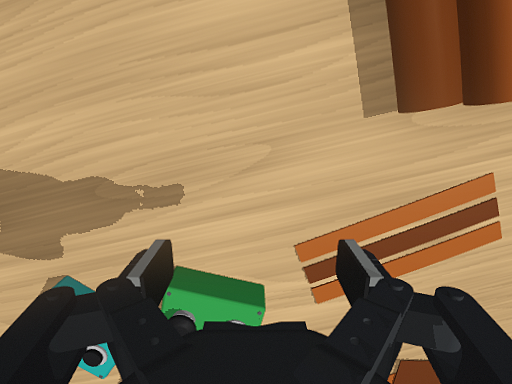

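The top view shows the burnisher at about (255,180) with its wheel to the left (+y), the grey switch box at about (150,193), the tin at (327,197), the mallet at (368,158) and the brush at (121,152). I'll zoom in on the parts I need.

```bash
cat > h.py <<'E'
import numpy as np,cv2
from rig import *
def K(c):
    f=192/np.tan(np.radians(c['fov_y']/2)); return f
def ray(c,u,v):
    f=K(c);d=np.array([(u-c['cx'])/f,(v-c['cy'])/f]);rd=np.hypot(*d);r=rd
    for _ in range(30): r=rd/(1+c['k1']*r*r)
    x=d*(r/rd if rd>0 else 1); M=np.array(c['world_from_camera'])
    return M[:3,3],M[:3,:3]@np.array([x[0],x[1],1])
def onz(c,u,v,z):
    o,d=ray(c,u,v);return o+d*(z-o[2])/d[2]
def proj(c,P):
    M=np.array(c['world_from_camera']);p=M[:3,:3].T@(np.array(P)-M[:3,3]);x=p[:2]/p[2];r2=x@x
    return x*(1+c['k1']*r2)*K(c)+[c['cx'],c['cy']]
def two(c1,p1,c2,p2):
    o1,d1=ray(c1,*p1);o2,d2=ray(c2,*p2)
    t=np.linalg.lstsq(np.c_[d1,-d2],o2-o1,rcond=None)[0]
    a=o1+d1*t[0];b=o2+d2*t[1];return (a+b)/2,np.linalg.norm(a-b)
E
python3 - <<'E'
import cv2
a=cv2.imread('pics/top0.png')
cv2.imwrite('pics/topA.png',cv2.resize(a[120:225,205:305],None,fx=6,fy=5.7,interpolation=cv2.INTER_CUBIC)[:600])
cv2.imwrite('pics/topB.png',cv2.resize(a[160:225,115:185],None,fx=8,fy=8,interpolation=cv2.INTER_CUBIC))
a=cv2.imread('pics/side0.png')
cv2.imwrite('pics/sideA.png',cv2.resize(a[140:250,185:345],None,fx=5,fy=5,interpolation=cv2.INTER_CUBIC))
E
```

```text
(no output)
```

View pics/topA.png

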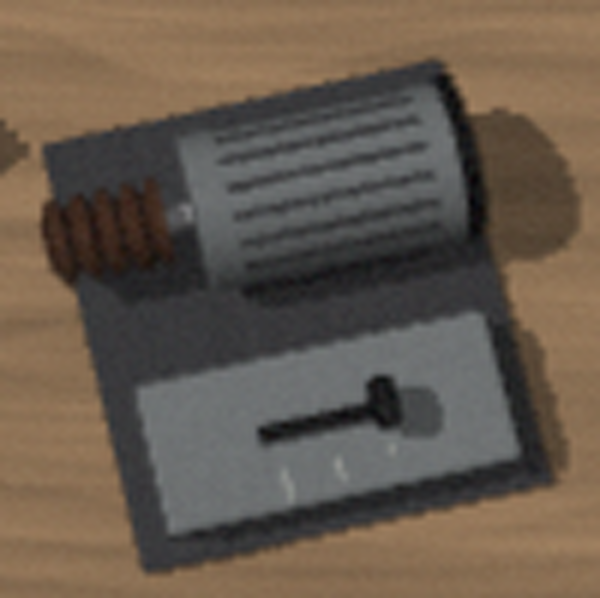

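View pics/topB.png

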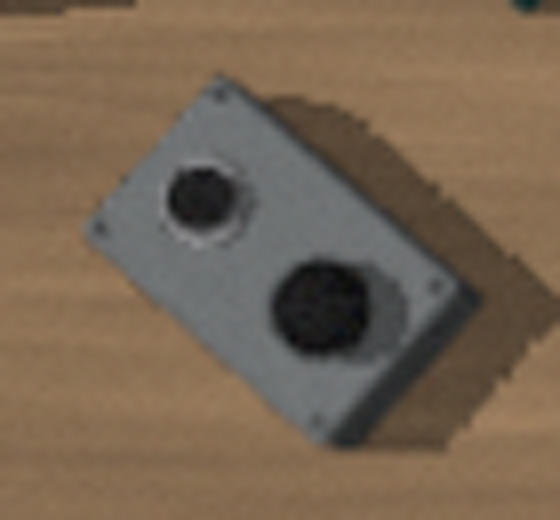

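View pics/sideA.png

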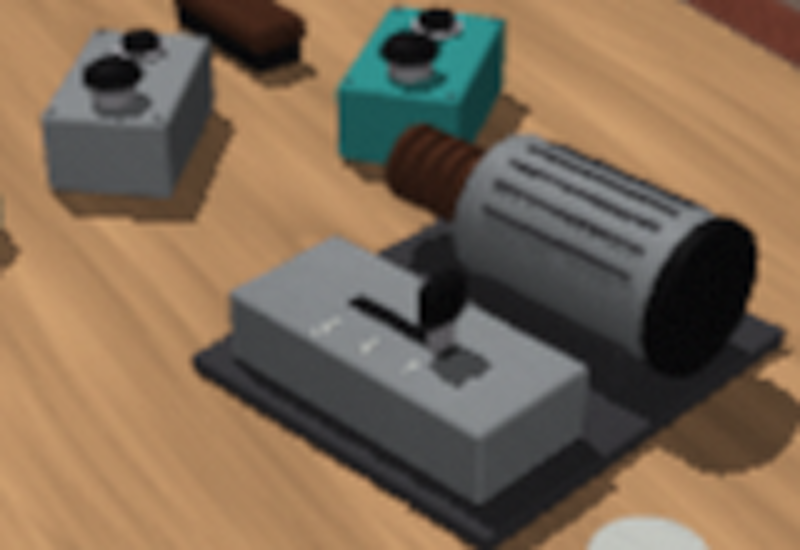

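```bash
python3 - <<'E'
from h import *
t=get_calibration('top');s=get_calibration('side')
A=lambda x,y:((x+.5)/6-.5+205,(y+.5)/5.7-.5+120)
B=lambda x,y:((x+.5)/8-.5+115,(y+.5)/8-.5+160)
S=lambda x,y:((x+.5)/5-.5+185,(y+.5)/5-.5+140)
C=[onz(t,*A(*p),60) for p in [(138,385),(487,312),(522,460),(168,533)]]
print(np.round(C,1)); c=np.mean(C,0);print('c',c)
y=(C[0]+C[3]-C[1]-C[2]);print('yaw',np.arctan2(-y[0],y[1]), np.linalg.norm(y)/2, np.linalg.norm(C[0]-C[3]))
yaw=np.arctan2(-y[0],y[1]);Y=np.array([-np.sin(yaw),np.cos(yaw),0])
print('knob pred',c-30*Y,'top',onz(t,*A(384,401),106), onz(t,*A(382,401),104))
print('slot',onz(t,*A(262,433),60))
print('start',onz(t,*B(203,198),71),'stop',onz(t,*B(320,308),85))
print('side start',onz(s,*S(141,42),71),'stop',onz(s,*S(113,76),83), 'console',[onz(s,*S(*p),60).round(1) for p in [(232,293),(337,237),(588,370),(482,437)]])
print('two start',two(t,B(203,198),s,S(141,42)))
print('tin',onz(t,327,195,62),'side knob top',onz(s,*S(445,272),106))
E
```

```text
[[ 533.5   45.3   60. ]
 [ 580.6 -146.4   60. ]
 [ 494.4 -166.2   60. ]
 [ 448.2   26.5   60. ]]
c [514.14650231 -60.19712772  60.        ]
yaw 0.23798733513170184 197.80575363751302 87.34603660513972
knob pred [521.21891736 -89.3515604   60.        ] top [520.85732309 -87.42904135 106.        ] [521.10446713 -86.48334111 104.        ]
slot [507.00309422 -23.44012852  60.        ]
start [535.06919982 334.28140753  71.        ] stop [489.16175256 279.50960836  85.        ]
side start [532.42461565 326.06449994  71.        ] stop [484.74722623 266.0617634   83.        ] console [array([447.4,  19.6,  60. ]), array([530. ,  41.1,  60. ]), array([ 578.9, -148.8,   60. ]), array([ 496.9, -168.4,   60. ])]
two start (array([536.08549276, 335.59508497,  66.02915371]), np.float64(0.6606910943798775))
tin [ 514.07789557 -283.2577791    62.        ] side knob top [526.48059679 -85.07298169 106.        ]
```

Call:
apply_moves --commands '[[[3.74,-2.4,0,0,0,0.047,0],[3.74,-2.4,0,0,0,0.047,0],[3.74,-2.4,0,0,0,0.047,0],[3.74,-2.4,0,0,0,0.047,0],[3.74,-2.4,0,0,0,0.047,0]]]'

```text
time_s: 0.65
tcp_pos: [319.1, 438.7, 256.1]
tool_rot: [[-0.0, -0.007, 1.0], [-0.0, 1.0, 0.007], [-1.0, -0.0, -0.0]]
wrist_force: [0.2, 0.1, -0.0]
finger_gap: 12.6
```

Call:
apply_moves --commands '[[[3.74,-2.4,0,0,0,0.047,0],[3.74,-2.4,0,0,0,0.047,0],[3.74,-2.4,0,0,0,0.047,0],[3.74,-2.4,0,0,0,0.047,0],[3.74,-2.4,0,0,0,0.047,0]]]'

```text
time_s: 1.15
tcp_pos: [506.2, 318.6, 256.0]
tool_rot: [[-0.0, -0.24, 0.971], [-0.0, 0.971, 0.24], [-1.0, 0.0, -0.0]]
wrist_force: [-0.2, 0.7, 0.6]
finger_gap: 0.2
```

Call:
apply_moves --commands '[[[0,0,0,0,0,0,0],[0,0,0,0,0,0,0],[0,0,0,0,0,0,0]]]'

```text
time_s: 1.45
tcp_pos: [504.0, 320.4, 255.9]
tool_rot: [[-0.001, -0.238, 0.971], [-0.0, 0.971, 0.238], [-1.0, 0.0, -0.001]]
wrist_force: [-0.0, -0.0, -0.5]
finger_gap: -0.0
```

```bash
python3 - <<'E'
from h import *
s=read_state();c=get_calibration('wrist');a=read_camera('wrist')[:,:,::-1]
import pickle;pickle.dump(c,open('w1.pkl','wb'))
cv2.imwrite('pics/w1.png',a)
print(s['time_s'],s['tcp_pos'],s['tool_rot'].round(3) if hasattr(s['tool_rot'],'round') else s['tool_rot'],s['q'],s['finger_gap'])
print(proj(c,[535,334,71]),proj(c,[489,280,89]))
E
```

```text
1.45 [503.98409126 320.36708686 255.870823  ] [[-0.001 -0.238  0.971]
 [-0.     0.971  0.238]
 [-1.     0.    -0.001]] [ 2.10556604e+01  1.32102129e+01  8.87463190e+01  2.15219760e-02
  7.81079097e+01 -8.27241867e+01] -0.030986048718754173
[260.40400973 206.9428456 ] [220.83864655 159.87348608]
```

View pics/w1.png

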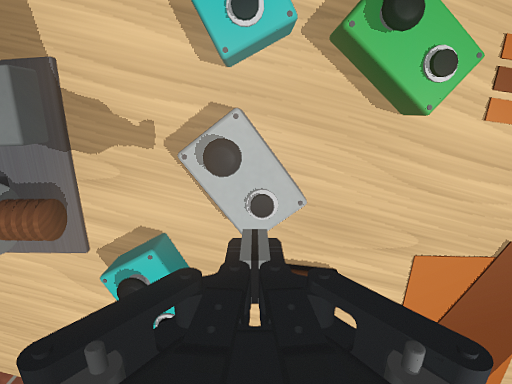

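The wrist view shows the start button at about (261,205) and the stop dome at (222,156), within about 2 to 4 px of the top-view prediction. Next I'll refine these and plan the lever move.

```bash
python3 - <<'E'
from h import *
import pickle
c=pickle.load(open('w1.pkl','rb'));a=cv2.imread('pics/w1.png')
g=a.max(2)
m=((g<75)*255).astype(np.uint8);m[225:]=0
n,l,st,ce=cv2.connectedComponentsWithStats(m)
for i in range(1,n):
    if st[i,4]>150 and 170<ce[i][0]<310: print(st[i],ce[i],onz(c,*ce[i],71).round(1),onz(c,*ce[i],85).round(1))
E
```

```text
[231   0  27  20 453] [244.33554084   8.35761589] [341.4 269.6  71. ] [345.7 271.1  85. ]
[251 194  22  23 205] [260.72195122 208.        ] [536.2 334.7  71. ] [531.5 333.2  85. ]
```

Call:
apply_moves --commands '[[[0.25,-4.4,0,0,0,0,0],[0.25,-4.4,0,0,0,0,0],[0.25,-4.4,0,0,0,0,0],[0.25,-4.4,0,0,0,0,0],[0.25,-4.4,0,0,0,0,0]]]'

```text
time_s: 2.0
tcp_pos: [516.6, 99.8, 256.6]
tool_rot: [[0.001, -0.24, 0.971], [0.0, 0.971, 0.24], [-1.0, -0.0, 0.001]]
wrist_force: [0.8, 0.2, 0.5]
finger_gap: -0.2
```

Call:
apply_moves --commands '[[[0.25,-4.4,0,0,0,0,0],[0.25,-4.4,0,0,0,0,0],[0.25,-4.4,0,0,0,0,0],[0.25,-4.4,0,0,0,0,0],[0.25,-4.4,0,0,0,0,0]]]'

```text
time_s: 2.5
tcp_pos: [529.7, -120.2, 256.6]
tool_rot: [[0.001, -0.24, 0.971], [-0.0, 0.971, 0.24], [-1.0, -0.0, 0.001]]
wrist_force: [1.8, 0.5, 0.4]
finger_gap: 0.2
```

Call:
apply_moves --commands '[[[0,0,0,0,0,0,0],[0,0,0,0,0,0,0]]]'

```text
time_s: 2.7
tcp_pos: [529.7, -119.6, 256.3]
tool_rot: [[-0.0, -0.237, 0.971], [0.001, 0.971, 0.237], [-1.0, 0.001, -0.0]]
wrist_force: [-0.1, -0.6, -0.8]
finger_gap: -0.2
```

```bash
python3 - <<'E'
from h import *
s=read_state();c=get_calibration('wrist');a=read_camera('wrist')[:,:,::-1]
import pickle;pickle.dump(c,open('w2.pkl','wb'))
cv2.imwrite('pics/w2.png',a)
print(s['time_s'],s['tcp_pos'],s['wrist_force'])
print(proj(c,[521,-88,106]))
E
```

```text
2.7 [ 529.73362998 -119.62770457  256.25486984] [-0.05918446 -0.56877977 -0.79124852]
[288.27792727 185.40124273]
```

View pics/w2.png

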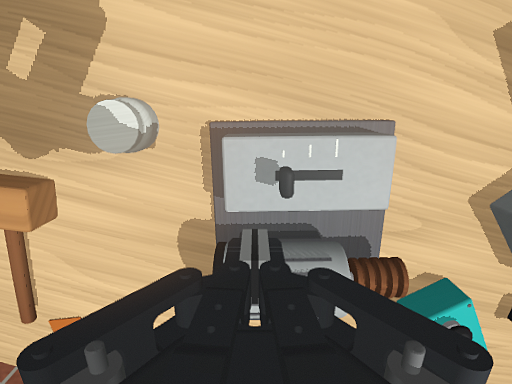

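The wrist view shows the knob at about (286,181), predicted at (288,185), with the console edges parallel to the image. The closed fingers stand about 10 mm on the −y side of it, so I'll back off a little more and descend.

Call:
apply_moves --commands '[[[0.1,-0.4,-2.0,0,0,0,0],[0.1,-0.4,-3.5,0,0,0,0],[0,0,-3.5,0,0,0,0],[0,0,-3.5,0,0,0,0],[0,0,-2.0,0,0,0,0]]]'

```text
time_s: 3.25
tcp_pos: [530.5, -124.9, 108.5]
tool_rot: [[-0.003, -0.241, 0.971], [0.002, 0.971, 0.241], [-1.0, 0.003, -0.003]]
wrist_force: [0.1, 0.5, 0.6]
finger_gap: -0.2
```

Call:
apply_moves --commands '[[[0,0,0,0,0,0,0],[0,0,0,0,0,0,0]]]'

```text
time_s: 3.45
tcp_pos: [532.2, -126.5, 111.8]
tool_rot: [[-0.0, -0.24, 0.971], [0.0, 0.971, 0.24], [-1.0, 0.0, -0.0]]
wrist_force: [-0.2, 0.5, 0.3]
finger_gap: 0.2
```

```bash
python3 - <<'E'
from h import *
s=read_state();c=get_calibration('wrist')
print(s['time_s'],s['tcp_pos'],s['wrist_force'])
cv2.imwrite('pics/w3.png',read_camera('wrist')[:,:,::-1])
a=read_camera('side')[:,:,::-1];cv2.imwrite('pics/s3.png',cv2.resize(a[110:250,185:345],None,fx=4,fy=4,interpolation=cv2.INTER_CUBIC))
E
```

```text
3.45 [ 532.20516248 -126.52595873  111.76754223] [-0.24167023  0.47458559  0.27621694]
```

View pics/w3.png

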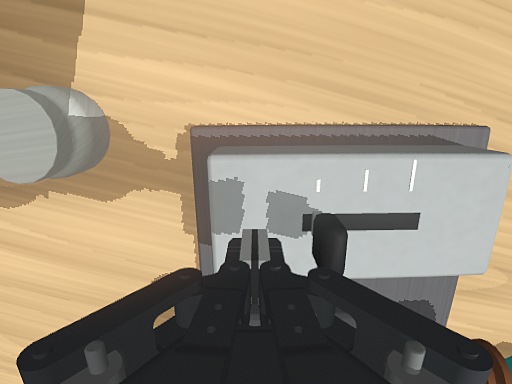

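View pics/s3.png

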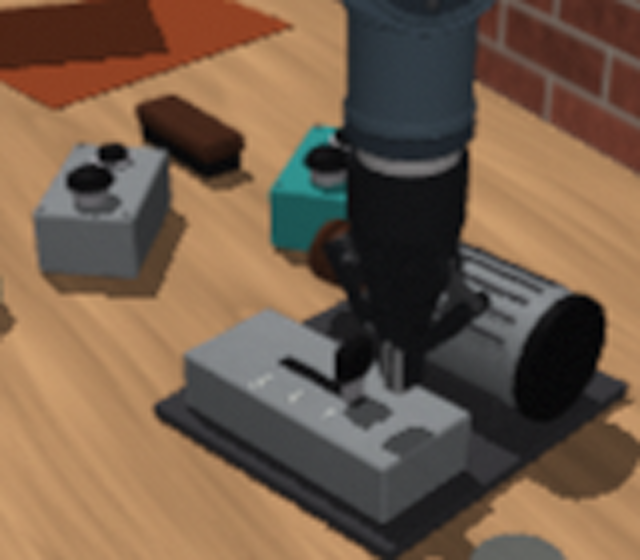

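Call:
apply_moves --commands '[[[-0.19,0.78,-0.1,0,0,0,0],[-0.19,0.78,-0.1,0,0,0,0],[-0.14,0.58,0,0,0,0,0],[-0.14,0.58,0,0,0,0,0],[-0.14,0.58,0,0,0,0,0]]]'

```text
time_s: 4.05
tcp_pos: [524.2, -95.6, 109.8]
tool_rot: [[0.001, -0.238, 0.971], [-0.002, 0.971, 0.238], [-1.0, -0.002, 0.0]]
wrist_force: [-0.0, -2.8, 1.1]
finger_gap: 0.1
```

Call:
apply_moves --commands '[[[-0.12,0.48,0,0,0,0,0],[-0.12,0.48,0,0,0,0,0],[-0.12,0.48,0,0,0,0,0],[-0.12,0.48,0,0,0,0,0]]]'

```text
time_s: 4.45
tcp_pos: [519.0, -75.5, 109.2]
tool_rot: [[-0.0, -0.238, 0.971], [-0.0, 0.971, 0.238], [-1.0, 0.0, -0.0]]
wrist_force: [-0.5, -1.2, -1.2]
finger_gap: 0.1
```

```bash
python3 - <<'E'
from h import *
s=read_state();p=np.array(s['tcp_pos'])-[514.1,-60.2,0]
print(s['time_s'],s['tcp_pos'],s['wrist_force'],p[0]*.972+p[1]*.236,-p[0]*.236+p[1]*.972)
cv2.imwrite('pics/w4.png',read_camera('wrist')[:,:,::-1])
E
```

```text
4.45 [518.97742378 -75.45104208 109.18669549] [-0.47887041 -1.21440048 -1.17953822] 1.141609980167884 -15.975084908369254
```

View pics/w4.png

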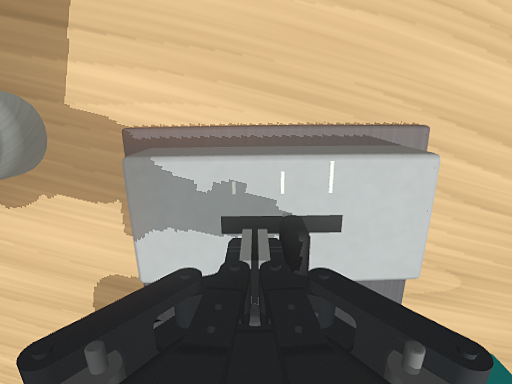

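The lever has snapped to the first notch, with the knob at about (293,240) right beside the finger. I'll push on over the second ridge.

Call:
apply_moves --commands '[[[-0.12,0.48,0,0,0,0,0],[-0.12,0.48,0,0,0,0,0],[-0.1,0.4,0,0,0,0,0],[-0.1,0.4,0,0,0,0,0],[-0.07,0.3,0,0,0,0,0]]]'

```text
time_s: 5.0
tcp_pos: [513.9, -54.6, 109.2]
tool_rot: [[-0.0, -0.238, 0.971], [0.001, 0.971, 0.238], [-1.0, 0.001, -0.0]]
wrist_force: [0.3, 0.4, 0.1]
finger_gap: -0.0
```

```bash
python3 - <<'E'
from h import *
s=read_state();p=np.array(s['tcp_pos'])-[514.1,-60.2,0]
print(s['time_s'],s['tcp_pos'],s['wrist_force'],p[0]*.972+p[1]*.236,-p[0]*.236+p[1]*.972)
cv2.imwrite('pics/w5.png',read_camera('wrist')[:,:,::-1])
E
```

```text
5.0 [513.8864132  -54.55720861 109.18941731] [0.34303135 0.36709523 0.08525799] 1.1240924003873245 5.535199716926091
```

View pics/w5.png

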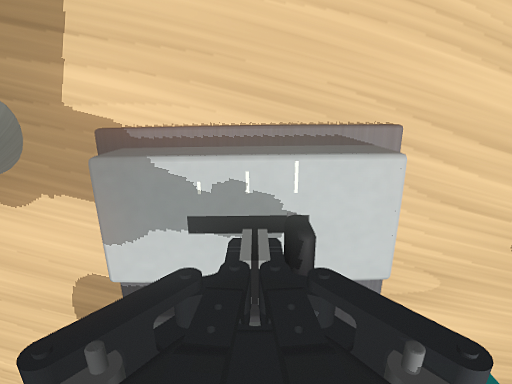

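It has snapped ahead to the end of the slot, with the stem at about (297,220). I'll nudge gently to confirm it's home.

Call:
apply_moves --commands '[[[-0.05,0.2,0,0,0,0,0],[-0.05,0.2,0,0,0,0,0],[0,0,0,0,0,0,0]]]'

```text
time_s: 5.35
tcp_pos: [513.0, -51.1, 109.3]
tool_rot: [[0.0, -0.238, 0.971], [0.0, 0.971, 0.238], [-1.0, 0.0, 0.0]]
wrist_force: [0.2, 0.0, -0.7]
finger_gap: 0.3
```

Call:
apply_moves --commands '[[[-0.04,0.15,0,0,0,0,0],[-0.04,0.15,0,0,0,0,0],[0,0,0,0,0,0,0]]]'

```text
time_s: 5.65
tcp_pos: [512.6, -49.3, 109.4]
tool_rot: [[0.001, -0.238, 0.971], [-0.002, 0.971, 0.238], [-1.0, -0.002, 0.0]]
wrist_force: [1.8, -5.5, -1.4]
finger_gap: 0.1
```

Contact at 5.5 N agrees with the hard end. I'll retreat, rise, and go to the start button, turning so the jaws sit across the start–stop line.

Call:
apply_moves --commands '[[[0.24,-0.97,0,0,0,0,0],[0,0,2,0,0,0,0],[0,0,4,0,0,0,0],[0,0,4,0,0,0,0],[0,0,3,0,0,0,0]]]'

```text
time_s: 6.15
tcp_pos: [515.2, -58.5, 241.9]
tool_rot: [[0.002, -0.238, 0.971], [-0.0, 0.971, 0.238], [-1.0, -0.001, 0.002]]
wrist_force: [-0.0, 0.3, -0.2]
finger_gap: -0.1
```

Call:
apply_moves --commands '[[[0.2,3.94,0,0,0,0.063,0],[0.2,3.94,0,0,0,0.063,0],[0.2,3.94,0,0,0,0.063,0],[0.2,3.94,0,0,0,0.063,0],[0.2,3.94,0,0,0,0.063,0]]]'

```text
time_s: 6.65
tcp_pos: [524.7, 140.3, 239.4]
tool_rot: [[0.0, -0.529, 0.849], [0.0, 0.849, 0.529], [-1.0, 0.0, 0.0]]
wrist_force: [0.3, -0.8, 0.2]
finger_gap: 0.0
```

Call:
apply_moves --commands '[[[0.2,3.94,0,0,0,0.063,0],[0.2,3.94,0,0,0,0.063,0],[0.2,3.94,0,0,0,0.063,0],[0.2,3.94,0,0,0,0.063,0],[0.2,3.94,0,0,0,0.063,0]]]'

```text
time_s: 7.15
tcp_pos: [534.7, 337.4, 239.2]
tool_rot: [[-0.0, -0.766, 0.643], [0.0, 0.643, 0.766], [-1.0, 0.001, -0.0]]
wrist_force: [0.7, 0.3, 0.0]
finger_gap: -0.3
```

Call:
apply_moves --commands '[[[0,0,0,0,0,0,0],[0,0,0,0,0,0,0]]]'

```text
time_s: 7.35
tcp_pos: [534.4, 336.5, 238.7]
tool_rot: [[-0.001, -0.765, 0.644], [-0.0, 0.644, 0.765], [-1.0, 0.0, -0.001]]
wrist_force: [0.4, -0.6, 0.3]
finger_gap: -0.2
```

```bash
python3 - <<'E'
from h import *
s=read_state();c=get_calibration('wrist')
print(s['time_s'],s['tcp_pos'],s['wrist_force'],s['tool_rot'].round(3) if hasattr(s['tool_rot'],'round') else s['tool_rot'])
cv2.imwrite('pics/w6.png',read_camera('wrist')[:,:,::-1])
print(proj(c,[535.5,334.5,71]),proj(c,[489,280,89]))
a=read_camera('top')[:,:,::-1]
cv2.imwrite('pics/t6.png',np.hstack([cv2.resize(a[140:225,205:305],(400,340),interpolation=cv2.INTER_CUBIC),cv2.resize(a[140:225,100:200],(400,340),interpolation=cv2.INTER_CUBIC)]))
t=get_calibration('top')
Y=np.array([-.236,.972,0]);k=np.array([514.1,-60.2,106])
for tr in (0,30,60): 
    u,v=proj(t,k+Y*(tr-30));print(tr,(u-205+.5)*4,(v-140+.5)*4)
E
```

```text
7.35 [534.4095653  336.51607805 238.72968303] [ 0.41038263 -0.55747839  0.29913031] [[-0.001 -0.765  0.644]
 [-0.     0.644  0.765]
 [-1.     0.    -0.001]]
[253.12666843 182.10357921] [253.44289705 111.81232431]
0 258.7703262774646 201.40326899954755
30 221.890341998326 209.46974163061157
60 184.9312995959325 217.5497696783424
```

View pics/w6.png

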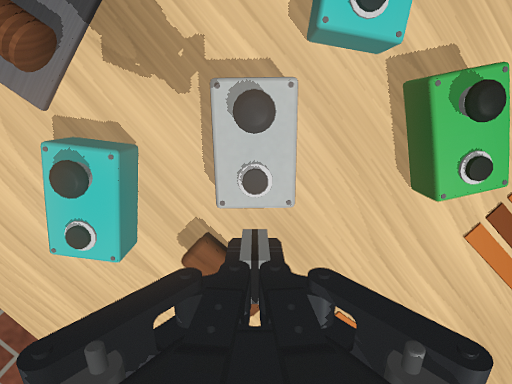

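View pics/t6.png

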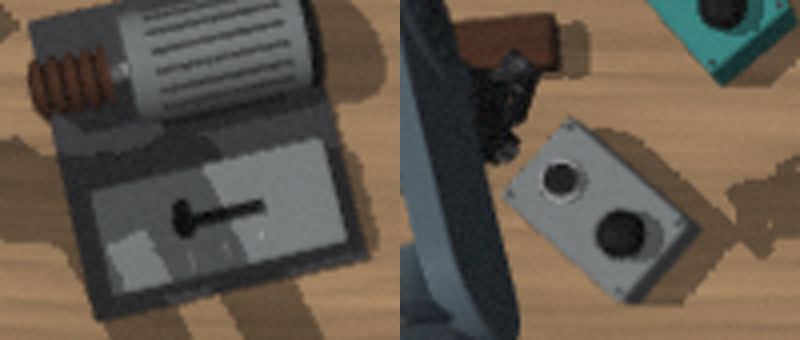

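The top view puts the knob at (184,218), which matches travel of 60 mm (predicted (185,218)). The wrist view shows the start button at (254.5,180.5) against a predicted (253,182), so the target is confirmed. Now the descent.

Call:
apply_moves --commands '[[[0.1,-0.15,-3,0,0,0,0],[0,0,-3.5,0,0,0,0],[0,0,-3.5,0,0,0,0],[0,0,-2,0,0,0,0],[0,0,-1.2,0,0,0,0]]]'

```text
time_s: 7.95
tcp_pos: [534.9, 332.6, 105.1]
tool_rot: [[-0.003, -0.763, 0.646], [-0.001, 0.646, 0.763], [-1.0, 0.002, -0.003]]
wrist_force: [-0.3, -0.1, 0.2]
finger_gap: -0.2
```

Call:
apply_moves --commands '[[[0,0,0,0,0,0,0],[0,0,0,0,0,0,0]]]'

```text
time_s: 8.15
tcp_pos: [536.6, 334.2, 108.4]
tool_rot: [[0.001, -0.764, 0.645], [0.0, 0.645, 0.764], [-1.0, -0.001, 0.001]]
wrist_force: [0.4, -0.5, 0.5]
finger_gap: -0.1
```

```bash
python3 - <<'E'
from h import *
s=read_state()
print(s['time_s'],s['tcp_pos'],s['wrist_force'])
a=read_camera('side')[:,:,::-1];b=read_camera('wrist')[:,:,::-1]
cv2.imwrite('pics/s7.png',np.hstack([cv2.resize(a[110:200,165:255],(384,384),interpolation=cv2.INTER_CUBIC),b[:,90:500]]))
E
```

```text
8.15 [536.56046732 334.16840765 108.41748625] [ 0.44639934 -0.51564551  0.51310225]
```

View pics/s7.png

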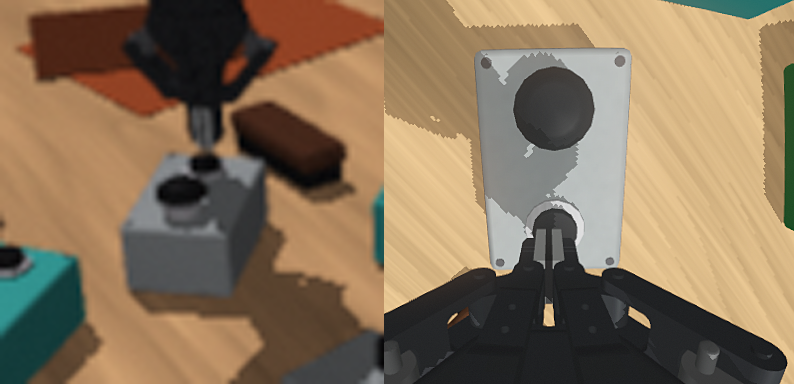

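The closed fingertips are over the start button at about (550,232), well clear of the stop dome. I'll press in small steps.

Call:
apply_moves --commands '[[[0,0,-0.5,0,0,0,0],[0,0,-0.5,0,0,0,0],[0,0,-0.4,0,0,0,0],[0,0,-0.2,0,0,0,0],[0,0,0,0,0,0,0]]]'

```text
time_s: 8.75
tcp_pos: [535.8, 334.6, 91.3]
tool_rot: [[0.0, -0.764, 0.645], [0.0, 0.645, 0.764], [-1.0, -0.0, 0.0]]
wrist_force: [-0.3, -0.7, 3.2]
finger_gap: -0.1
```

Spring force is 3.2 N. Next I'll press to the bottom.

Call:
apply_moves --commands '[[[0,0,-0.15,0,0,0,0],[0,0,-0.1,0,0,0,0],[0,0,0,0,0,0,0]]]'

```text
time_s: 9.05
tcp_pos: [535.9, 334.7, 90.0]
tool_rot: [[0.0, -0.765, 0.645], [0.0, 0.645, 0.765], [-1.0, -0.0, 0.0]]
wrist_force: [-3.2, -2.1, 9.2]
finger_gap: -0.1
```

The force has risen to 9.2 N and the descent has stopped at z = 90, so the button is fully down. Releasing now.

Call:
apply_moves --commands '[[[0,0,1,0,0,0,0],[0,0,2,0,0,0,0],[0,0,4,0,0,0,0],[0,0,4,0,0,0,0],[0,0,3,0,0,0,0]]]'

```text
time_s: 9.55
tcp_pos: [536.0, 334.7, 231.6]
tool_rot: [[0.002, -0.765, 0.645], [0.001, 0.645, 0.765], [-1.0, -0.001, 0.002]]
wrist_force: [0.9, 1.1, 0.2]
finger_gap: -0.2
```

Call:
apply_moves --commands '[[[0,0,0,0,0,0,0],[0,0,0,0,0,0,0],[0,0,0,0,0,0,0]]]'

```text
time_s: 9.85
tcp_pos: [534.8, 334.1, 227.2]
tool_rot: [[-0.003, -0.764, 0.645], [-0.001, 0.645, 0.764], [-1.0, 0.001, -0.002]]
wrist_force: [-0.8, -0.3, -0.5]
finger_gap: -0.0
```

```bash
python3 - <<'E'
from h import *
s=read_state()
print(s['time_s'],s['tcp_pos'],s['wrist_force'])
a=read_camera('top')[:,:,::-1];b=read_camera('side')[:,:,::-1]
cv2.imwrite('pics/f.png',np.vstack([cv2.resize(a[90:230,90:410],(640,280)),cv2.resize(b[100:310,130:470],(500,310))[:, :500].copy() if 0 else cv2.resize(b[100:240,130:450],(640,280))]))
E
```

```text
9.85 [534.76906758 334.11757976 227.24249691] [-0.75264451 -0.33328985 -0.5245651 ]
```

View pics/f.png

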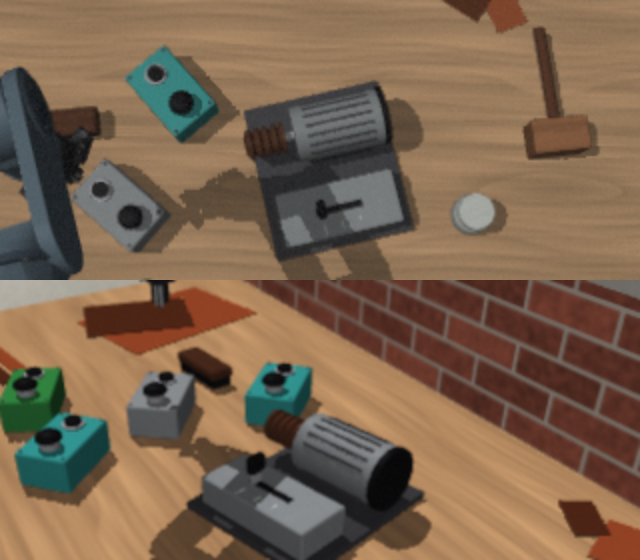

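The final views show the lever at the wheel end of its slot, the start button up, the arm clear, and the tin, brush and mallet looking unmoved. I'm handing in.

```bash
python3 -c "
from rig import *
print(hand_in())"
```

```text
the job is handed in; nothing more can be done
None
```

I pushed the speed lever past the first notch to its second stop, then pressed the start button right down and released it. The job was handed in at about 10 s of the 48 s allowed, and `hand_in()` gives no verdict.

- **Lever:** the closed fingers met a firm stop of about 5.5 N at the end of the travel. The top view then showed the knob at (184,218), against (185,218) expected for 60 mm.
- **Start button:** the force rose from 3.2 N to 9.2 N and the descent stopped at the depth expected for fully down. In the last pictures the button looks up again, though that is by eye.
- **Everything else:** I kept clear of the stop button throughout, and it looks up. The tin, brush and mallet look unmoved, judged by eye without measuring. The arm was clear with about zero wrist force.

**Disagreement:** the early side-view estimate of the start button was about 8 mm off in y from the top view. I trusted the top and wrist views, which agreed within about 1 mm.

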